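# Find the cash drawer's concealed catch by feel and press it

## Task

Open the cash drawer by its concealed catch: of the four look-alike square plates set into its top, only one gives under a fingertip, so feel across them with light presses, push the one that gives fully home so that the drawer springs out by itself, then let it come up again and leave the drawer open. Nothing is to be gripped, lifted or pushed aside: never lean hard on anything, and leave everything standing on and around the cash drawer where it is.

Things in the scene. Friction and masses are not known exactly. Their poses are not given: they have to be found in the camera images.
- unit: Cash drawer housing: flat pale-grey steel box fixed to the counter, 320 (x) by 360 (y) by 100 mm high. Origin: centre of its underside; -x is its drawer front (towards the robot), z up. Along y in the front half of its top (x = -60 mm) are four 52 mm square openings, 76 mm apart, each with a plain 49 mm steel plate set 2 mm below the top. Three are fixed blanks, one is the catch.
- place0 (a point): Centre of the face of the plate at the left end of the row as the robot sees it (x = -60, y = +114 mm of the housing), 98 mm above the counter; axes as the housing. Any of the four places may hold the sprung catch, a different one each time; the plates look the same.
- place1 (a point): The same for the plate at y = +38 mm. A blank is bedded on stiff rubber: at 10 N it gives only about 1 mm, where the catch goes down 5 mm.
- place2 (a point): The same for the plate at y = -38 mm.
- place3 (a point): The same for the plate at y = -114 mm (right end).
- catch (a joint): How far the catch plate is pressed down, m: 0 at rest, 0.005 at its stop. It begins to move at about 2 N and reaches its stop at about 6 N; it frees the drawer at about 0.0035 and springs back when let go. The joint does not tell which place the catch is in.
- drawer (a joint): How far the drawer has slid out of the front of the housing (towards housing -x), m: 0 shut and latched, 0.07 fully out. A spring drives it out in about half a second once the catch is pressed, and it stays out.
- drawer_front (a point): Middle of the drawer's flat front (344 mm wide, 82 mm high, no handle, a keyhole in the middle), 50 mm above the counter; moves with the drawer.
- mug: White mug, 72 mm across, 80 mm high, loose, on the back half of the housing's top. Origin: centre of its underside. Leave alone.
- reader: Black card reader, 100 by 66 by 20 mm, loose, lying on the back half of the housing's top. Origin: centre of its underside. Leave alone.
- tin: Round metal tin, 64 mm across, 55 mm high, loose, on the back half of the housing's top. Origin: centre of its underside. Leave alone.
- syrup: Syrup bottle with pump, 72 mm across, 280 mm high, loose, on the counter to the left. Origin: centre of its underside. Leave alone.
- spoon: Steel spoon about 180 mm long lying on the counter to the left. Leave alone.
- cups: Stack of paper cups, 82 mm across, 114 mm high, loose, on the counter to the right. Origin: centre of its underside. Leave alone.
- jar: Glass jar, 80 mm across, 110 mm high, loose, on the counter to the right. Origin: centre of its underside. Leave alone.

How it is judged (in metres and radians):
On the way, in this order (a step that is already met when the one before it is completed fails the run):
1. the catch is pressed in (3 mm or more) while the drawer is still shut or only just springing out (value of joint catch above 0.003 m and value of joint drawer below 0.06 m).
2. the drawer has sprung out (value of joint drawer above 0.06 m), for 0.2 s.
At the end, for the whole second after the job is handed in: The drawer stands out by more than 60 mm of its 70 mm and is at rest, and the catch plate has come up again (pressed less than 1.5 mm) (value of joint drawer above 0.06 m and velocity of joint drawer below 0.01 m/s and value of joint catch below 0.0015 m); the robot touches nothing.
It fails at once if something is leaned on hard (fingers press with more than 45 N) (contact force between the fingers and anything else above 45 N).
It fails at once if a thing standing on or beside the cash drawer is moved by more than 15 mm (distance of any of mug, reader, tin, syrup, spoon, cups, jar from where it was at the start of the episode above 0.015 m).
It also fails if it takes over 54 s, if anything falls off the work surface, if the arm or the gripper's body presses on something with over 40 N, if the wrist force passes 120 N, or if a joint passes its speed limit or range.

## Robot

A 6-joint arm with a two-finger parallel gripper is mounted at the origin on the work surface. World frame = base frame: x ahead of the robot, y to its left, z up, the work surface at z = 0. Lengths are in m, angles in degrees, forces in N, time in s.
With the tool pointing down it reaches from about 0.35 to 0.925 m from the base axis. Payload 6.4 kg.
Tool frame: the origin (TCP) lies at the very end of the fingers, on their centre line; the grasp point (between the pads) lies 19 mm behind it; z points along the fingers, y is the line along which they close (so a half turn about z gives the same grasp; the last joint's range is limited). The gripper opens to 85 mm and grips with 20 to 120 N. Pads are 22 mm wide; open, the fingers measure 114 mm over their backs; the gripper's body (76 mm by 85 mm) begins 54 mm behind the grasp point. The pads swing forward as they close: fully open they stand 13 mm farther back than shut.
Start: joints at [-9.975, 14.043, 89.255, -0, 76.702, -9.975], TCP at [0.65, 0, 0.231] pointing down, gripper open.
Joint ranges: [-179.41, 179.41], [-58.25, 129.5], [7.25, 145.43], [-54.29, 234.29], [11.92, 165.04], [-157.13, 157.13]. Speed limits (degrees/s): [147.25, 147.25, 180, 180, 180, 180].

## Interface

Orientations are given as [roll, pitch, yaw] about the fixed x, y, z axes, in that order (R = Rz(yaw) Ry(pitch) Rx(roll)).
In Python, from bench import ctrl gives the robot as it stands.
- The arm moves only by the shell command python3 -m pendant 'ROWS'. ROWS is JSON, a list that holds one entry, the list of rows, each a list of 5 numbers: the shift along the tool's x, y, z in m, then the turn about the tool's z in rad, then the opening, from 0 (shut) to 1 (fully open). A call has exactly 10 rows; each row is the pose to reach, as a shift and turn from the pose commanded when the call began, along the tool's axes at that moment; what a row does not reach only later rows make up. A row lasts 1/10 s, in which the tool goes at most 50 mm and 8.59 degrees, less where a joint would pass 70% of its speed; a pose out of reach is approached as far as the arm can. A call with a gripper value outside its range is refused whole. The fingers move at their own pace and stop on an object; the grip force is fixed at half the most. Time passes only in rows, so rows that repeat a pose let the fingers close, or fill a call up. It gives the time, the measured TCP pose, the force, the opening and the grip force at its end, in the units of the state.
- ctrl.state(): the state, without advancing time (a new reading comes with each control period).
- ctrl.get_image(name): name is "scene" or "side" or "wrist"; returns a dict with "frame" (420x560x3 uint8, blue, green, red), "fovy" (degrees; the focal length in pixels is half the picture's height over the tangent of half this angle, whatever the lens; pixels are square), "cx", "cy" (the principal point, pixels), "eye" and "orientation" of the camera in the world. Camera axes: x right, y up, looking along -z (the intrinsics and any distortion apply to the point x, -y, -z); pixel columns grow to the right and rows downward; lengths in m; the calibration is good to about 2 mm. A picture is of the moment at which its call begins. There is no depth.
- ctrl.job_done(): hands the job in; it is judged then, once.
The state is a dict: "t": time; "joint_pos": joint angles; "joint_velocities": joint speeds; "tau": joint torques, N m; "position": TCP position; "orientation": TCP orientation; "contact_force": force on the tool from outside, world axes, zero at the start; "ft_torque": the same for the moment, N m; "gripper_width": opening from 0.0 (shut) to 1.0 (fully open); "grip_force": force on a finger pad.
Only numpy, scipy, OpenCV 4.12 (cv2) and the standard library are available. Lean on these libraries where they do the work, as an engineer would, in place of code of your own. Each camera call takes 0.05 s, during which the arm holds its last target. There are 200 camera calls.

## Working session

There is one attempt and no reset: what is moved stays moved. The work goes in short steps, Python scripts to look and compute and a shell command to move; the robot and the scene stay as the last step left them, time stands still between calls to the robot, and variables do not carry over. Pictures are saved under pics/ and viewed, at most 10 in all, crops included, and the job is handed in when it is done.

```bash
mkdir -p pics; python3 - <<'E'
from bench import ctrl
import cv2,json
s=ctrl.state();print(s)
for n in ["scene","wrist"]:
    d=ctrl.get_image(n);cv2.imwrite(f"pics/{n}0.png",d["frame"]);print(n,{k:v for k,v in d.items() if k!="frame"})
E
```

```text
{'t': 0.0, 'joint_pos': array([-9.97389377e+00,  1.40850450e+01,  8.93246498e+01, -8.51883123e-04,
        7.67026010e+01, -9.97652891e+00]), 'joint_velocities': array([-0.07860201,  0.06952794,  0.00419121,  0.01723896,  0.06198254,
       -0.01783396]), 'tau': array([ 6.17919522e-04, -4.29512215e+01, -3.26122355e+01, -1.30276699e-04,
        5.42047856e-03, -1.36905024e-05]), 'position': array([6.49440214e-01, 1.15382771e-04, 2.30172445e-01]), 'orientation': array([-1.79889259e+02, -1.86385011e-02,  9.00028139e+01]), 'contact_force': array([-0.61460352,  0.62736023, -0.15711347]), 'ft_torque': array([-0.02907078,  0.04564577,  0.03712216]), 'grip_force': 0.0, 'gripper_width': 0.9989633170829672}
scene {'fovy': 51.66532261300441, 'cx': 280.2719208578329, 'cy': 204.22581752560677, 'eye': array([ 1.02133066, -0.55976535,  1.13378694]), 'orientation': array([33.5106959 , -0.87755699, 41.74947583])}
wrist {'fovy': 70.72280930334087, 'cx': 282.6607607645423, 'cy': 209.7752238536468, 'eye': array([0.64983775, 0.06484877, 0.37343474]), 'orientation': array([-15.14440391,   0.10910114,  -0.08563038])}
```

View pics/scene0.png

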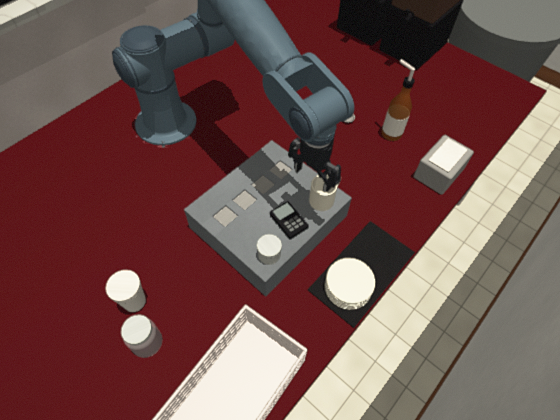

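View pics/wrist0.png

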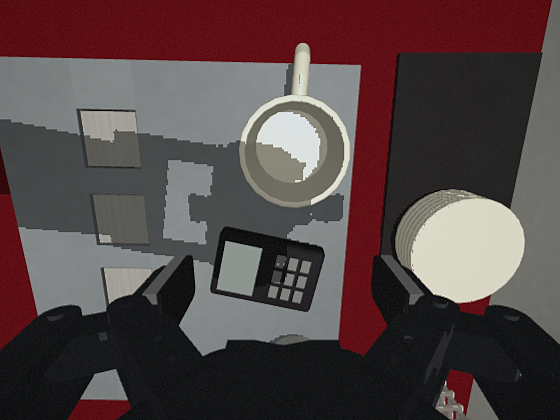

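```bash
cat > h.py <<'E'
import numpy as np
from scipy.spatial.transform import Rotation as R
def ray(c,u,v,z,H=420):
    f=H/2/np.tan(np.radians(c["fovy"])/2)
    d=R.from_euler("xyz",c["orientation"],degrees=True).apply([(u-c["cx"])/f,-(v-c["cy"])/f,-1])
    e=np.array(c["eye"]);return (e+d*(z-e[2])/d[2])[:2].round(4)
sc=dict(fovy=51.66532,cx=280.272,cy=204.226,eye=[1.02133066,-0.55976535,1.13378694],orientation=[33.5106959,-0.87755699,41.74947583])
wr=dict(fovy=70.72281,cx=282.66,cy=209.775,eye=[0.64983775,0.06484877,0.37343474],orientation=[-15.14440391,0.10910114,-0.08563038])
E
python3 - <<'E'
from h import *
for n,p in dict(p0=(282,168),p2=(244,200),p3=(225,216),).items(): print(n,ray(sc,*p,.098))
for n,p in dict(cl=(187,211),cb=(266,279),cr=(350,200),ct=(272,141)).items(): print(n,ray(sc,*p,.1))
for n,p in dict(p0=(110,138),p1=(120,219),).items(): print('w',n,ray(wr,*p,.098))
for n,p in dict(tr=(360,65),br=(339,400),tl=(0,57)).items(): print('w',n,ray(wr,*p,.1))
print('mugtop',[ray(wr,*p,.18) for p in((240,150),(349,150),(295,96),(295,207))])
print('syrup',ray(sc,396,132,.02))
E
```

```text
p0 [0.4926 0.0644]
p2 [ 0.4895 -0.0969]
p3 [ 0.4881 -0.1715]
cl [ 0.3982 -0.2326]
cb [ 0.7034 -0.2347]
cr [0.7163 0.108 ]
ct [0.3982 0.1229]
w p0 [0.4929 0.0578]
w p1 [ 0.4908 -0.0188]
w tr [0.7147 0.1175]
w br [ 0.7141 -0.2375]
w tl [0.4116 0.1242]
mugtop [array([0.6221, 0.0523]), array([0.692 , 0.0522]), array([0.6571, 0.0848]), array([0.6577, 0.0144])]
syrup [0.64   0.4981]
```

The wrist view shows plates at (110,138) and (120,219); the third is partly behind the fingers. The scene view shows the row running (282,168) to (225,216). Both put the plates along x≈0.49, with y≈0.058, -0.019, -0.096 and -0.172. I'll start with place1, fingers shut.

```bash
python3 -m pendant '[[[0,-0.02,0,0,0],[0,-0.05,0,0,0],[-0.005,-0.08,0,0,0],[-0.01,-0.11,0,0,0],[-0.019,-0.14,0.02,0,0],[-0.019,-0.159,0.045,0,0],[-0.019,-0.159,0.07,0,0],[-0.019,-0.159,0.09,0,0],[-0.019,-0.159,0.11,0,0],[-0.019,-0.159,0.115,0,0]]]'
python3 - <<'E'
from bench import ctrl
import cv2
d=ctrl.get_image("wrist");cv2.imwrite("pics/w1.png",d["frame"]);print({k:v for k,v in d.items() if k!="frame"});s=ctrl.state();print(s["position"],s["contact_force"],s["gripper_width"])
E
```

```text
t: 1.1
position: [0.489, -0.0185, 0.1137]
orientation: [-179.7, -0.1, 90.0]
contact_force: [-0.3, 0.3, -0.5]
gripper_width: -0.0
grip_force: 0.0
{'fovy': 70.72280930334087, 'cx': 282.6607607645423, 'cy': 209.7752238536468, 'eye': array([0.48982507, 0.04610667, 0.25697692]), 'orientation': array([-15.08409058,   0.28914562,  -0.09120002])}
[ 0.48939201 -0.01860217  0.11413823] [-0.64169089  0.87500697 -0.70787992] 0.0009096610364018735
```

View pics/w1.png

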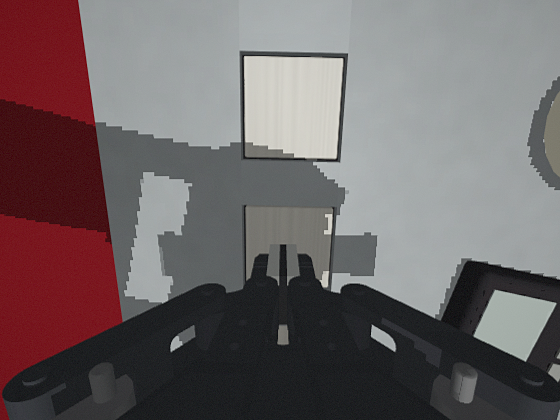

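The fingertips sit over the second plate (columns 246–333, upper edge at row 206), about 3 mm left of its centre. The first plate is centred at (293,107). Now a slow descent.

```bash
python3 -c "
from h import *
c=dict(fovy=70.72281,cx=282.66,cy=209.775,eye=[.48982507,.04610667,.25697692],orientation=[-15.084,.289,-.0912])
for p in((246,54),(347,54),(242,158),(340,160)):print(ray(c,*p,.1))
for p in((246,206),(333,206)):print(ray(c,*p,.1))"
python3 -m pendant '[[[0,0.002,0.004,0,0],[0,0.002,0.008,0,0],[0,0.002,0.011,0,0],[0,0.002,0.013,0,0],[0,0.002,0.014,0,0],[0,0.002,0.0145,0,0],[0,0.002,0.015,0,0],[0,0.002,0.0155,0,0],[0,0.002,0.016,0,0],[0,0.002,0.016,0,0]]]'
```

```text
[0.4714 0.0815]
[0.52   0.0813]
[0.4677 0.032 ]
[0.5191 0.0309]
[0.4689 0.0059]
[0.5165 0.0059]
t: 2.15
position: [0.493, -0.019, 0.1003]
orientation: [-180.0, -0.0, 90.0]
contact_force: [-0.4, 0.2, -0.0]
gripper_width: 0.0
grip_force: 0.0
```

```bash
python3 -m pendant '[[[0,0,0.0005,0,0],[0,0,0.001,0,0],[0,0,0.0015,0,0],[0,0,0.002,0,0],[0,0,0.0025,0,0],[0,0,0.003,0,0],[0,0,0.003,0,0],[0,0,0.003,0,0],[0,0,0.003,0,0],[0,0,0.003,0,0]]]'
```

```text
t: 3.15
position: [0.4931, -0.019, 0.0976]
orientation: [180.0, 0.0, 90.0]
contact_force: [-3.0, 0.8, 4.9]
gripper_width: 0.003
grip_force: 2.7
```

```bash
python3 -m pendant '[[[0,0,0.0003,0,0],[0,0,0.0006,0,0],[0,0,0.001,0,0],[0,0,0.001,0,0],[0,0,0.001,0,0],[0,0,0.001,0,0],[0,0,0.001,0,0],[0,0,0.001,0,0],[0,0,0.001,0,0],[0,0,0.001,0,0]]]'
```

```text
t: 4.15
position: [0.4931, -0.019, 0.0971]
orientation: [-180.0, 0.0, 90.0]
contact_force: [-4.2, 1.2, 9.9]
gripper_width: 0.003
grip_force: 4.9
```

Place1 is stiff, about 10 N/mm, so it's a blank. Next is place2.

```bash
python3 -m pendant '[[[0,0,-0.007,0,0],[-0.01,0,-0.015,0,0],[-0.035,0,-0.015,0,0],[-0.06,-0.001,-0.015,0,0],[-0.0765,-0.0015,-0.015,0,0],[-0.0765,-0.0015,-0.01,0,0],[-0.0765,-0.0015,-0.006,0,0],[-0.0765,-0.0015,-0.004,0,0],[-0.0765,-0.0015,-0.003,0,0],[-0.0765,-0.0015,-0.0025,0,0]]]'
python3 -m pendant '[[[0,0,0.0005,0,0],[0,0,0.001,0,0],[0,0,0.0015,0,0],[0,0,0.002,0,0],[0,0,0.0025,0,0],[0,0,0.0025,0,0],[0,0,0.0025,0,0],[0,0,0.0025,0,0],[0,0,0.0025,0,0],[0,0,0.0025,0,0]]]'
```

```text
t: 5.15
position: [0.4914, -0.0949, 0.0985]
orientation: [-180.0, -0.0, 90.1]
contact_force: [0.1, -0.4, -0.0]
gripper_width: -0.0
grip_force: 0.0
t: 6.15
position: [0.4917, -0.0953, 0.0973]
orientation: [-180.0, -0.0, 90.0]
contact_force: [-3.7, 2.7, 7.1]
gripper_width: 0.004
grip_force: 4.1
```

Place2 is a blank too: 7 N at 0.7 mm. Next is place3.

```bash
python3 -m pendant '[[[0,0,-0.007,0,0],[-0.01,0,-0.015,0,0],[-0.035,0,-0.015,0,0],[-0.06,-0.001,-0.015,0,0],[-0.0765,-0.0015,-0.015,0,0],[-0.0765,-0.0015,-0.01,0,0],[-0.0765,-0.0015,-0.006,0,0],[-0.0765,-0.0015,-0.004,0,0],[-0.0765,-0.0015,-0.003,0,0],[-0.0765,-0.0015,-0.0025,0,0]]]'
python3 -m pendant '[[[0,0,0.0005,0,0],[0,0,0.001,0,0],[0,0,0.0015,0,0],[0,0,0.002,0,0],[0,0,0.0025,0,0],[0,0,0.0025,0,0],[0,0,0.0025,0,0],[0,0,0.0025,0,0],[0,0,0.0025,0,0],[0,0,0.0025,0,0]]]'
```

```text
t: 7.15
position: [0.49, -0.1713, 0.0985]
orientation: [-180.0, -0.0, 90.1]
contact_force: [0.2, -0.9, -0.3]
gripper_width: -0.0
grip_force: 0.0
t: 8.15
position: [0.4902, -0.1718, 0.0968]
orientation: [180.0, -0.0, 90.0]
contact_force: [-2.5, 3.1, 5.7]
gripper_width: 0.001
grip_force: 2.7
```

```bash
python3 -m pendant '[[[0,0,0.0003,0,0],[0,0,0.0006,0,0],[0,0,0.001,0,0],[0,0,0.001,0,0],[0,0,0.001,0,0],[0,0,0.001,0,0],[0,0,0.001,0,0],[0,0,0.001,0,0],[0,0,0.001,0,0],[0,0,0.001,0,0]]]'
```

```text
t: 9.15
position: [0.4902, -0.1718, 0.0958]
orientation: [180.0, -0.0, 90.0]
contact_force: [-2.1, 1.5, 5.5]
gripper_width: -0.003
grip_force: 2.8
```

Place3 went down another 1 mm with no rise in force, so it's the catch. Pressing it home in small steps.

```bash
python3 -m pendant '[[[0,0,0.0005,0,0],[0,0,0.001,0,0],[0,0,0.0015,0,0],[0,0,0.002,0,0],[0,0,0.0024,0,0],[0,0,0.0028,0,0],[0,0,0.0028,0,0],[0,0,0.0028,0,0],[0,0,0.0028,0,0],[0,0,0.0028,0,0]]]'
python3 - <<'E'
from bench import ctrl
import cv2
d=ctrl.get_image("scene");cv2.imwrite("pics/s1.png",cv2.resize(d["frame"][110:320,150:430],None,fx=2,fy=2))
E
```

```text
t: 10.15
position: [0.4903, -0.1719, 0.093]
orientation: [180.0, -0.0, 90.0]
contact_force: [-1.8, 3.8, 7.6]
gripper_width: -0.001
grip_force: 3.5
```

View pics/s1.png

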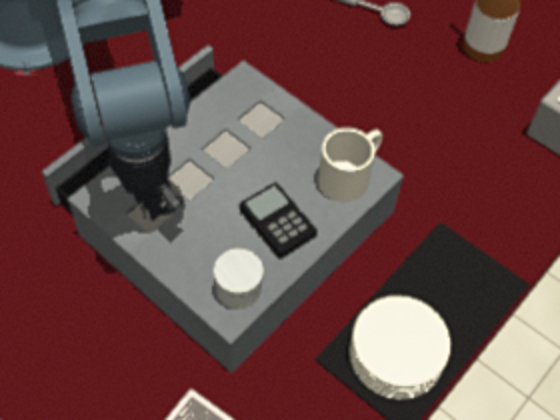

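In the crop, the drawer front stands out on the robot side, from (50,180) to (210,60), and nothing has moved on top. Lifting clear now.

```bash
python3 -m pendant '[[[0,0,-0.002,0,0],[0,0,-0.006,0,0],[0,0,-0.012,0,0],[0,0,-0.025,0,0],[0,0,-0.045,0,0],[0,0,-0.065,0,0],[0,0,-0.085,0,0],[0,0,-0.1,0,0],[0,0,-0.1,0,0],[0,0,-0.1,0,0]]]'
python3 - <<'E'
from bench import ctrl
import cv2
d=ctrl.get_image("scene");cv2.imwrite("pics/s2.png",cv2.resize(d["frame"][110:320,150:430],None,fx=2,fy=2))
from h import *
E
```

```text
t: 11.2
position: [0.4899, -0.172, 0.1923]
orientation: [-180.0, 0.0, 90.0]
contact_force: [1.1, -0.1, -0.3]
gripper_width: -0.002
grip_force: 0.0
```

View pics/s2.png

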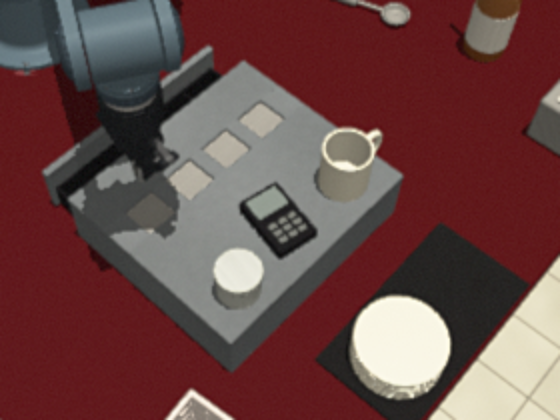

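The fingers are clear and the drawer is out. A quick check of how far, then I hand in.

```bash
python3 - <<'E'
from h import *
a=[ray(sc,150+u/2,110+v/2,.091) for u,v in((46,174),(208,47))];print(a)
from bench import ctrl
if max(p[0] for p in a)<0.345: print(ctrl.job_done())
E
```

```text
[array([ 0.3265, -0.2249]), array([0.3283, 0.1133])]
the job is handed in; nothing more can be done
None
```

The catch was the plate at the right end (place3). I pressed it fully home with under 8 N, the drawer sprang out about 70 mm by the camera, and I lifted clear, leaving everything in place; the job is handed in, but no verdict came back.

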